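# Stow the key fobs and pin the key drawer shut

### The job

Put all the red key fobs lying on the table into the open drawer of the key cabinet, then push the drawer fully home. Lock it by sliding one of the two retaining pins all the way through each fork and the drawer tongue inside it, until the pin's grip is up against the fork, and leave the antenna, dish, coaster and valet key where they are.

Things in the scene. Friction and masses are not known exactly. Their poses are not given: they have to be found in the camera images.
- cabinet: fixed grey key cabinet, 312 wide, 210 deep, top 75 mm high. Origin on the table below the fork holes' axis, midway between forks; x into the cabinet, y along the fork holes, z up. Two forks on the top at y = +-125 mm: two upright 8 mm plates each, outer faces 40 mm apart, 15 mm hole along y, top at 113 mm, from 14 mm before to 36 mm behind the hole axis
- fork_l (a point): centre of the left fork's hole line, midway between its two plates, 98 mm above the table; axes as the cabinet's (hole axis along y)
- fork_r (a point): the same for the right fork (y = -125 mm); a pin may be put in from either end of the hole, into either fork
- drawer (a joint): how far the drawer is out along the cabinet's -x, m; 0 = fully home, starts at 0.14 to 0.16. A stiff runner (about 4 N to move it) holds it wherever it is left, home against its end stop included. On the front panel's top stand two 8 mm steel tongues (at y = +-125 mm, 27 mm wide, top at 113 mm) with a 15 mm hole each; drawer home, they stand inside the forks and all holes line up
- drawer_floor (a point): centre of the drawer's inner floor (14 mm above the table), moves with the drawer; axes as the cabinet's. The tray reaches 82 mm in front (-x), 85 mm behind and 140 mm to each side of it; walls 46 mm above the floor, front panel 63 mm. With the drawer out by d only the part up to d - 80 mm behind this point is uncovered, and the forks (75 to 113 mm high) overhang the rearmost 24 mm of that
- drawer_pull (a point): middle of the outer face of the flat steel pull strip (90 x 14 mm, 8 mm proud) on the drawer's front panel, 45 mm above the table; push here along the cabinet's +x to shut the drawer. The panel is 312 mm wide, its top 77 mm above the table; the tongues stand 125 mm to either side
- antenna: squat black round programming antenna with a twist socket on top, 104 mm across, 42 mm high; a bystander. Origin at the centre of its underside
- dish: clear glass dish, 100 mm across, 32 mm high; a bystander. Origin at the centre of its underside
- coaster: white ceramic coaster, 94 mm across, 8 mm thick; a bystander. Origin at the centre of its underside
- valet_key: flat steel valet key, about 76 mm long, 5 mm thick; a bystander. Origin on its underside near the middle
- pin_a: one loose retaining pin, 107 mm long, lying level on the table: steel shaft 12 mm thick, 62 mm long (last 8 mm tapered to 6 mm), on a square ribbed black grip 18 x 18 x 45 mm. Origin on its axis at the shoulder where shaft meets grip; x axis along the shaft: grip from x = -45 to 0, tip at +62 mm. About 0.12 kg, balancing about 8 mm behind the shoulder
- pin_a_mid (a point): point on that pin's axis 20 mm from the shoulder towards the tip: it lies at the fork point when the pin is fully in with its grip against the fork
- pin_b: the other loose retaining pin, 107 mm long, lying level on the table: steel shaft 12 mm thick, 62 mm long (last 8 mm tapered to 6 mm), on a square ribbed black grip 18 x 18 x 45 mm. Origin on its axis at the shoulder where shaft meets grip; x axis along the shaft: grip from x = -45 to 0, tip at +62 mm. About 0.12 kg, balancing about 8 mm behind the shoulder
- pin_b_mid (a point): point on that pin's axis 20 mm from the shoulder towards the tip: it lies at the fork point when the pin is fully in with its grip against the fork
- fob_a: red plastic key fob, a rounded block 75 x 36 x 20 mm with three round rubber buttons on top, about 60 g; two to four such fobs are present. Origin at its centre; x along its 75 mm length, y across its 36 mm width, z up through the buttons as it lies
- fob_b: red plastic key fob, a rounded block 75 x 36 x 20 mm with three round rubber buttons on top, about 60 g; two to four such fobs are present. Origin at its centre; x along its 75 mm length, y across its 36 mm width, z up through the buttons as it lies
- fob_c: red plastic key fob, a rounded block 75 x 36 x 20 mm with three round rubber buttons on top, about 60 g; two to four such fobs are present. Origin at its centre; x along its 75 mm length, y across its 36 mm width, z up through the buttons as it lies
- fob_d: red plastic key fob, a rounded block 75 x 36 x 20 mm with three round rubber buttons on top, about 60 g; two to four such fobs are present. Origin at its centre; x along its 75 mm length, y across its 36 mm width, z up through the buttons as it lies

How it is judged:
On the way, in this order (a step that is already met when the one before it is completed fails the run):
1. every fob present lies in the open drawer, let go (x of fob_a in the frame of drawer_floor between -0.085 and 0.085 m and y of fob_a in the frame of drawer_floor between -0.14 and 0.14 m and z of fob_a in the frame of drawer_floor between 0.003 and 0.045 m and x of fob_b in the frame of drawer_floor between -0.085 and 0.085 m and y of fob_b in the frame of drawer_floor between -0.14 and 0.14 m and z of fob_b in the frame of drawer_floor between 0.003 and 0.045 m and x of fob_c in the frame of drawer_floor between -0.085 and 0.085 m and y of fob_c in the frame of drawer_floor between -0.14 and 0.14 m and z of fob_c in the frame of drawer_floor between 0.003 and 0.045 m and x of fob_d in the frame of drawer_floor between -0.085 and 0.085 m and y of fob_d in the frame of drawer_floor between -0.14 and 0.14 m and z of fob_d in the frame of drawer_floor between 0.003 and 0.045 m and contact force between the fingers and fob_a below 0.3 N and contact force between the fingers and fob_b below 0.3 N and contact force between the fingers and fob_c below 0.3 N and contact force between the fingers and fob_d below 0.3 N and value of joint drawer above 0.05 m), for 0.2 s.
2. the drawer is pushed fully home with the fobs in it (value of joint drawer below 0.004 m and x of fob_a in the frame of drawer_floor between -0.085 and 0.085 m and y of fob_a in the frame of drawer_floor between -0.14 and 0.14 m and z of fob_a in the frame of drawer_floor between 0.003 and 0.045 m and x of fob_b in the frame of drawer_floor between -0.085 and 0.085 m and y of fob_b in the frame of drawer_floor between -0.14 and 0.14 m and z of fob_b in the frame of drawer_floor between 0.003 and 0.045 m and x of fob_c in the frame of drawer_floor between -0.085 and 0.085 m and y of fob_c in the frame of drawer_floor between -0.14 and 0.14 m and z of fob_c in the frame of drawer_floor between 0.003 and 0.045 m and x of fob_d in the frame of drawer_floor between -0.085 and 0.085 m and y of fob_d in the frame of drawer_floor between -0.14 and 0.14 m and z of fob_d in the frame of drawer_floor between 0.003 and 0.045 m), for 0.2 s.
At the end, for the whole second after the job is handed in: All fobs present lie in the drawer, the drawer is home (within 4 mm), and each fork has one pin through it, grip up against the fork (pin's mid point within 8 mm of the fork point, pin within 0.15 rad of the hole axis); all at rest (all of step 2 and ((distance between pin_a_mid and fork_l below 0.008 m and angle between the x axis of each of pin_a, pin_b and the y axis of cabinet, either way round below 0.15 rad and distance between pin_b_mid and fork_r below 0.008 m) or (distance between pin_a_mid and fork_r below 0.008 m and angle between the x axis of each of pin_a, pin_b and the y axis of cabinet, either way round below 0.15 rad and distance between pin_b_mid and fork_l below 0.008 m)) and linear speed of each of pin_a, pin_b, fob_a, fob_b, fob_c, fob_d below 0.02 m/s); the robot touches nothing.
It fails at once if the antenna is moved more than 40 mm (distance of antenna from where it was at the start of the episode above 0.04 m).
It fails at once if the dish is moved more than 40 mm (distance of dish from where it was at the start of the episode above 0.04 m).
It fails at once if the coaster is moved more than 40 mm (distance of coaster from where it was at the start of the episode above 0.04 m).
It fails at once if the valet key is moved more than 40 mm (distance of valet_key from where it was at the start of the episode above 0.04 m).
Of fob_a, fob_b, fob_c, fob_d only 2 to 4 are there at a start; the rules pass over those that are not, and their reading is None.
At some moment in a run one of fob_a, fob_b, fob_c, fob_d, pin_a, pin_b may be knocked a few centimetres aside while the robot is not near it.
Once in a run the grip may slacken for a moment while it holds something.
It also fails if it takes over 210 s, if anything falls off the work surface, if the arm or the gripper's body presses on something with over 40 N, if the wrist force passes 120 N, or if a joint passes its speed limit or range.

### The arm

A 7-joint arm with a two-finger parallel gripper is mounted at the origin on the work surface. World frame = base frame: x ahead of the robot, y to its left, z up, the work surface at z = 0. Lengths are in m, angles in rad, forces in N, time in s.
With the tool pointing down it reaches from about 0.425 to 0.875 m from the base axis. Payload 4.7 kg.
Tool frame: the origin (TCP) lies midway between the tips of the shut fingers; the grasp point (between the pads) lies 19 mm behind it; z points along the fingers, y is the direction in which the jaws open and shut (so a half turn about z gives the same grasp; the last joint's range is limited). The gripper opens to 87 mm and grips with 3 to 60 N. Pads are 19 mm wide; open, the fingers measure 117 mm over their backs; the gripper's body (75 mm by 190 mm) begins 51 mm behind the grasp point.
Start: joints at [-1.316, 0.321, -0.07, 1.45, 0.023, 1.371, -0.057], TCP at [0.155, 0.631, 0.223] pointing down, gripper open.
Joint ranges: [-2.86, 2.86], [-0.3, 2.09], [-1.38, 1.24], [0.06, 2.45], [-1.56, 4.7], [0.09, 2.05], [-2.69, 2.69]. Speed limits (rad/s): [2.57, 2.57, 3.14, 3.14, 3.14, 3.14, 3.14].

### API

Orientations are given as a unit quaternion [x, y, z, w].
In Python, from cell import arm gives the robot as it stands. The module is installed in compiled form; this text tells all that it offers. Calls block until the motion is done:
- arm.move_pose(position, orientation): joint-space move of the TCP to a pose.
- arm.move_linear(position, rotation=None, vel=0.15, f_stop=None): straight line of the TCP; rotation=None keeps the orientation; vel is the mean speed in m/s. With f_stop (N) it stops when the force on the tool has changed by that much, and returns True; else False.
- arm.goto_joints(angles): joint-space move.
- arm.move_gripper(opening, force=None): opening from 0.0 (shut) to 1.0 (fully open); force is the grip in N (None keeps the last); returns when the fingers have stopped.
- arm.pause(seconds).
- arm.inverse_kinematics(position, orientation): joint angles nearest the present ones, or None.
- arm.get_image(name): name is "scene" or "top" or "wrist"; returns the picture (420x560x3 uint8, blue, green, red); there is no depth.
- arm.calibration(name): a dict with "fx", "fy", "cx", "cy" (pixels), "origin" and "attitude" of the camera in the world. Camera axes: x right, y up, looking along -z (the intrinsics and any distortion apply to the point x, -y, -z); pixel columns grow to the right and rows downward; lengths in m; the calibration is good to about 2 mm. A picture is of the moment at which its call begins: read the wrist's pose just before it. calibration takes no time and is no camera call; for the wrist camera it gives the pose at the moment of the call.
A pose or a line that the arm cannot do raises arm.IKError and nothing moves.
- arm.hand_in(): hands the job in, once; it reports no verdict.
Readings, each from a call of its own:
- arm.get_time(): time.
- arm.get_joint_pos(): joint angles.
- arm.get_qvel(): joint speeds.
- arm.get_joint_torque(): joint torques, N m.
- arm.get_tool_pos(): TCP position.
- arm.get_ee_rot(): TCP orientation.
- arm.get_wrist_force(): force on the tool from outside, world axes, zero at the start.
- arm.get_wrist_torque(): the same for the moment, N m.
- arm.get_width(): opening from 0.0 (shut) to 1.0 (fully open).
Only numpy, scipy, OpenCV 4.12 (cv2) and the standard library are available. Lean on these libraries where they do the work, as an engineer would, in place of code of your own. Each camera call takes 0.05 s, during which the arm holds its last target.

## Working session

There is one attempt and no reset: what is moved stays moved. The work goes in short steps, each a Python script; the robot and the scene stay as the last script left them, time stands still between calls to the robot, and variables do not carry over. Pictures are saved under pics/ and viewed, and the job is handed in when it is done.

```bash
mkdir -p pics; ls; python3 - <<'E'
from cell import arm
import cv2
for n in ["scene","top","wrist"]:
    c=arm.calibration(n); print(n,c)
    cv2.imwrite(f"pics/{n}0.png",arm.get_image(n))
print(arm.get_time(),arm.get_tool_pos(),arm.get_ee_rot(),arm.get_width())
E
```

```text
pics
scene {'fx': 380.27575003138406, 'fy': 380.27575003138406, 'cx': 281.50359038005513, 'cy': 208.58042690475074, 'origin': array([0.96329612, 0.4222089 , 0.72252001]), 'attitude': array([0.13877182, 0.33697533, 0.85841338, 0.36099372])}
top {'fx': 535.9069887901602, 'fy': 535.9069887901602, 'cx': 283.3002216751504, 'cy': 218.90337900056105, 'origin': array([0.34850456, 0.00360666, 1.31983939]), 'attitude': array([ 0.05488693, -0.04878123, -0.69875337,  0.71158383])}
wrist {'fx': 305.05265756940435, 'fy': 305.05265756940435, 'cx': 275.41944738477287, 'cy': 204.34288713965174, 'origin': array([0.07576312, 0.6509857 , 0.38535259]), 'attitude': array([-0.11862708, -0.092607  ,  0.60988329,  0.77807065])}
0.15 [0.15500161 0.63084609 0.22175521] [ 1.20117841e-01  9.92759405e-01 -6.84198582e-04 -2.90550819e-05] 0.999501057410326
```

View pics/top0.png

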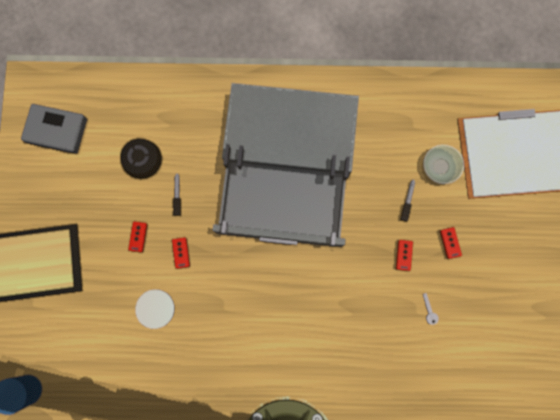

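View pics/scene0.png

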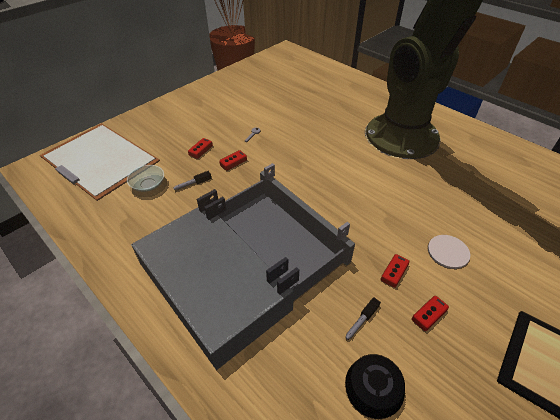

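View pics/wrist0.png

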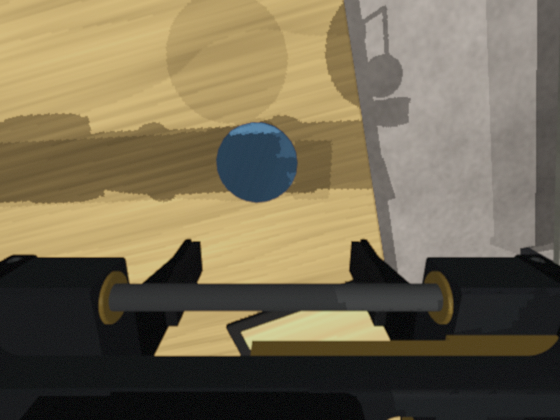

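```bash
cat > h.py <<'E'
import numpy as np, cv2
from scipy.spatial.transform import Rotation as R
from cell import arm
def ray(c,u,v):
    d=np.array([(u-c["cx"])/c["fx"],-(v-c["cy"])/c["fy"],-1.0])
    return np.array(c["origin"]),R.from_quat(c["attitude"]).apply(d)
def px2w(c,u,v,z):
    o,d=ray(c,u,v); return o+d*(z-o[2])/d[2]
def w2px(c,p):
    q=R.from_quat(c["attitude"]).inv().apply(np.array(p)-c["origin"])
    return c["cx"]+c["fx"]*q[0]/-q[2], c["cy"]-c["fy"]*q[1]/-q[2]
def redmask(im):
    h=cv2.cvtColor(im,cv2.COLOR_BGR2HSV)
    return (((h[...,0]<8)|(h[...,0]>172))&(h[...,1]>140)&(h[...,2]>70)).astype(np.uint8)*255
def redblobs(im,amin=60):
    cs,_=cv2.findContours(redmask(im),cv2.RETR_EXTERNAL,cv2.CHAIN_APPROX_NONE)
    return [c for c in cs if cv2.contourArea(c)>amin]
def rectw(c,cnt,z):
    pts=np.array([px2w(c,u,v,z)[:2] for u,v in cnt[:,0].astype(float)],np.float32)
    (x,y),(w,h),a=cv2.minAreaRect(pts*1000)
    a=np.deg2rad(a)
    if h>w: a+=np.pi/2; w,h=h,w
    return np.array([x,y])/1000,(w,h),(a+np.pi/2)%np.pi-np.pi/2
E
python3 - <<'E'
from h import *
im=cv2.imread("pics/top0.png"); c=arm.calibration("top")
for b in redblobs(im): print(rectw(c,b,0.015))
im2=cv2.imread("pics/scene0.png"); c2=arm.calibration("scene")
for b in redblobs(im2): print(rectw(c2,b,0.015))
cv2.imwrite("pics/z1.png",cv2.resize(im[70:260,200:380],None,fx=4,fy=3.15*4/3.15,interpolation=cv2.INTER_CUBIC)[:600*2])
cv2.imwrite("pics/z1.png",cv2.resize(im[75:255,200:380],(600,600),interpolation=cv2.INTER_CUBIC))
a=cv2.resize(im[165:225,155:200],(360,480),interpolation=cv2.INTER_CUBIC);b=cv2.resize(im[170:230,385:430],(360,480),interpolation=cv2.INTER_CUBIC)
cv2.imwrite("pics/z2.png",np.hstack([a,b]))
E
```

```text
(array([ 0.45823364, -0.27861688]), (72.0408706665039, 34.9699592590332), np.float64(-0.09484075905601053))
(array([0.45415002, 0.26661908]), (71.89555358886719, 34.750370025634766), np.float64(0.15900399959366718))
(array([ 0.49010699, -0.39213794]), (71.81804656982422, 35.519683837890625), np.float64(0.24321654879236254))
(array([0.49186288, 0.37394467]), (71.4188461303711, 35.24355697631836), np.float64(-0.11439022566995583))
(array([0.49084668, 0.37652966]), (76.7385482788086, 37.2541389465332), np.float64(-0.10997510405676714))
(array([0.45411264, 0.26833231]), (78.6183090209961, 36.5833854675293), np.float64(0.17317467975397882))
(array([ 0.45765344, -0.2747551 ]), (76.17691802978516, 45.79574203491211), np.float64(-0.09692774524425118))
(array([ 0.49317883, -0.39250146]), (87.77228546142578, 41.556243896484375), np.float64(0.384961533467608))
```

View pics/z1.png

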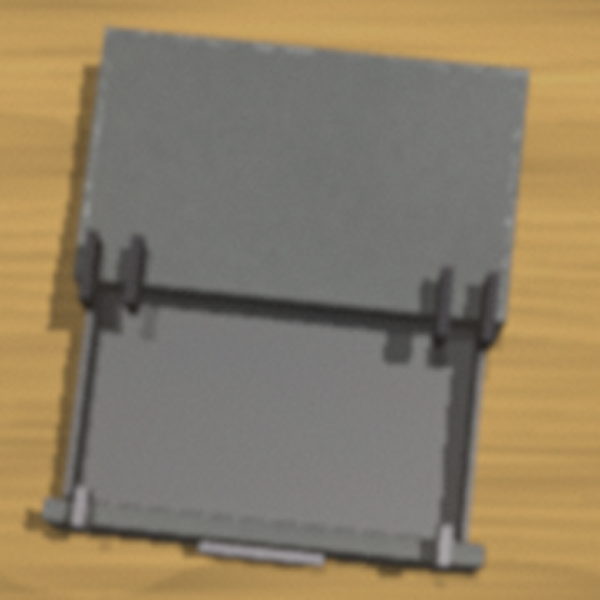

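View pics/z2.png

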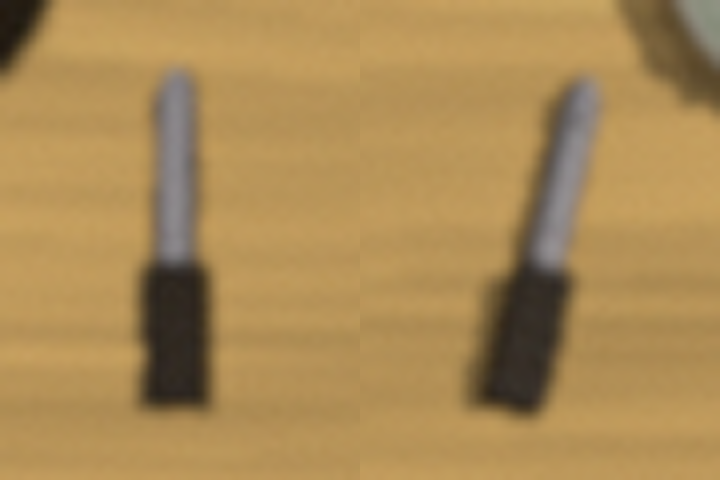

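```bash
python3 - <<'E'
from h import *
c=arm.calibration("top")
f=lambda x,y:(200+(x+.5)/600*180-.5,75+(y+.5)/600*180-.5)
for n,p,z in [("bl",(107,28),.075),("br",(528,70),.075),("fl",(45,520),.077),("fr",(485,568),.077),("bpl",(60,498),.077),("bpr",(485,545),.077),("topedgeL",(85,285),.075),("tongL",(82,488),.113),("tongR",(447,526),.113),("pullL",(198,545),.045),("pullR",(325,562),.045)]:
    print(n,px2w(c,*f(*p),z))
tc=R.from_quat(arm.get_ee_rot()); w=arm.calibration("wrist")
print(tc.inv().apply(w["origin"]-arm.get_tool_pos()), (tc.inv()*R.from_quat(w["attitude"])).as_matrix())
E
```

```text
bl [0.86539908 0.14823689 0.075     ]
br [ 0.83809467 -0.15970717  0.075     ]
fl [0.50143215 0.17964286 0.077     ]
fr [ 0.47317956 -0.12887764  0.077     ]
bpl [0.51719493 0.1696802  0.077     ]
bpr [ 0.48931748 -0.1288476   0.077     ]
topedgeL [0.67179536 0.15766681 0.075     ]
tongL [0.51946736 0.15008272 0.113     ]
tongR [ 0.49776812 -0.09917432  0.113     ]
pullL [0.48925451 0.07356642 0.045     ]
pullR [ 0.47864148 -0.01775547  0.045     ]
[ 0.08174013  0.00047365 -0.16375177] [[-4.51478421e-04  9.54737630e-01  2.97448909e-01]
 [ 9.99999361e-01  7.39231618e-04 -8.54916937e-04]
 [-1.03610501e-03  2.97448333e-01 -9.54737354e-01]]
```

```bash
cat >> h.py <<'E'
YAW=-0.09
CX=np.array([np.cos(YAW),np.sin(YAW)]);CY=np.array([-np.sin(YAW),np.cos(YAW)])
def down(phi):
    x=np.array([np.cos(phi),np.sin(phi),0]);z=np.array([0,0,-1.]);y=np.cross(z,x)
    return R.from_matrix(np.c_[x,y,z]).as_quat()
def snap(name,tag):
    c=arm.calibration(name); im=arm.get_image(name); cv2.imwrite(f"pics/{tag}.png",im); return c,im
def fobs_on_table():
    c=arm.calibration("top"); im=arm.get_image("top")
    return [rectw(c,b,0.015) for b in redblobs(im)]
def pick(xy,phi,z=0.004,zup=0.2,open_=0.8,force=30):
    q=down(phi)
    arm.move_gripper(open_)
    arm.move_pose([*xy,0.12],q)
    hit=arm.move_linear([*xy,z],q,vel=0.12,f_stop=15)
    arm.move_gripper(0.0,force); w=arm.get_width()
    arm.move_linear([*xy,zup],q,vel=0.25)
    return hit,w,arm.get_width()
E
python3 - <<'E'
from h import *
FC=np.array([.5896,.0187])
fs=fobs_on_table()
for f in fs: print(f)
f=max(fs,key=lambda f:f[0][1])
print(pick(f[0],f[2]+np.pi),arm.get_time())
t=FC-0.025*CX+0.098*CY
q=down(YAW+np.pi)
arm.move_pose([*t,0.2],q)
print(arm.get_time(),arm.get_width())
snap("wrist","w1"); snap("top","t1")
E
```

```text
(array([ 0.45815344, -0.27861774]), (72.15425109863281, 34.62015914916992), np.float64(-0.1023135890747735))
(array([0.45416968, 0.26655197]), (71.9091796875, 34.77294158935547), np.float64(0.16871706407664755))
(array([ 0.48992908, -0.3921431 ]), (72.17210388183594, 35.850860595703125), np.float64(0.24238925444448634))
(array([0.49178101, 0.37402884]), (71.59626007080078, 35.31275177001953), np.float64(-0.10864485509227251))
(False, 0.4081462608870906, 0.40819723467784624) 5.1667
6.2083 0.4101419972659774
```

View pics/w1.png

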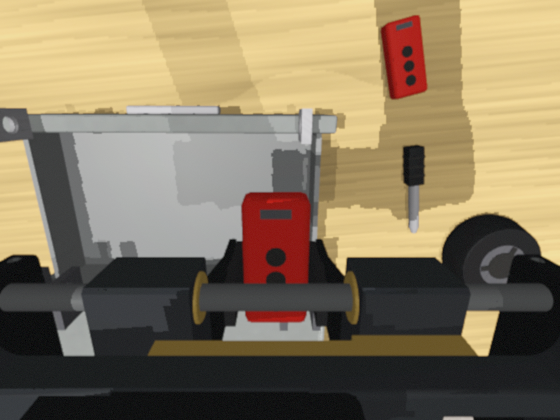

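View pics/t1.png

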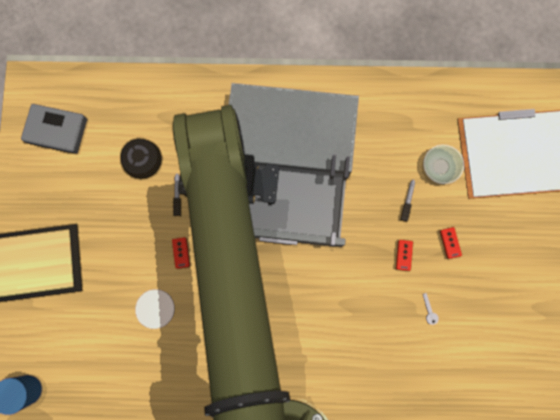

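```bash
cat >> h.py <<'E'
FC=np.array([.5896,.0187])
def place(fy,fx=-0.025):
    q=down(YAW+np.pi); t=FC+fx*CX+fy*CY
    arm.move_pose([*t,0.2],q)
    w0=arm.get_width()
    hit=arm.move_linear([*t,0.021],q,vel=0.15,f_stop=12)
    zz=arm.get_tool_pos()[2]; arm.move_gripper(0.5); arm.move_linear([*t,0.2],q,vel=0.3)
    return w0,hit,zz,arm.get_time()
E
python3 - <<'E'
from h import *
print(place(0.098))
snap("wrist","w2")
for i in range(1):
    fs=fobs_on_table(); print(fs)
    f=min([f for f in fs if f[0][1]>0.2],key=lambda f:f[0][1])
    print(pick(f[0],f[2]+np.pi)); print(place(0.035))
snap("wrist","w3")
E
```

```text
(0.4081145093354239, False, np.float64(0.02202639565789805), 9.1333)
[(array([ 0.45821506, -0.27881241]), (72.04058074951172, 34.960323333740234), np.float64(-0.0948640617155494)), (array([0.45401019, 0.26639548]), (73.14124298095703, 34.8051643371582), np.float64(0.18609825151007686)), (array([ 0.48992908, -0.3921431 ]), (72.17210388183594, 35.850860595703125), np.float64(0.24238925444448634))]
(False, 0.41250891147829744, 0.40876336784604345)
(0.4120231890526705, False, np.float64(0.022005680484621128), 17.075)
```

View pics/w3.png

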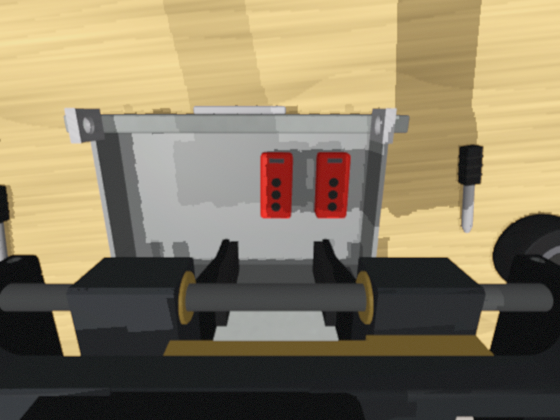

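Two fobs lie flat in the drawer, at (276,185) and (332,185) in the wrist view. Next the other two.

```bash
python3 - <<'E'
from h import *
arm.move_pose([.5,-.1,.25],down(YAW+np.pi))
for fy in (-0.098,-0.035):
    fs=[f for f in fobs_on_table() if f[0][1]<-0.2]
    print(fs)
    f=min(fs,key=lambda f:f[0][1])
    print(pick(f[0],f[2]+np.pi)); print(place(fy))
arm.move_pose([.50,.02,.3],down(YAW+np.pi))
snap("wrist","w4")
arm.move_pose([.45,-.35,.3],down(YAW+np.pi)); snap("top","t4")
print(arm.get_time())
E
```

```text
[(array([ 0.4581152 , -0.27860886]), (72.2323989868164, 35.04897689819336), np.float64(-0.10228962062496194)), (array([ 0.48992908, -0.3921431 ]), (72.17210388183594, 35.850860595703125), np.float64(0.24238925444448634))]
(False, 0.40605787652863345, 0.41206286123769037)
(0.4154347955984606, False, np.float64(0.021948012584070094), 26.4167)
[(array([ 0.45823813, -0.2788371 ]), (71.94095611572266, 35.03929901123047), np.float64(-0.1023135890747735))]
(False, 0.41214343940019865, 0.4114137153189756)
(0.4090103929888989, False, np.float64(0.02192908295949556), 34.5667)
36.6167
```

View pics/w4.png

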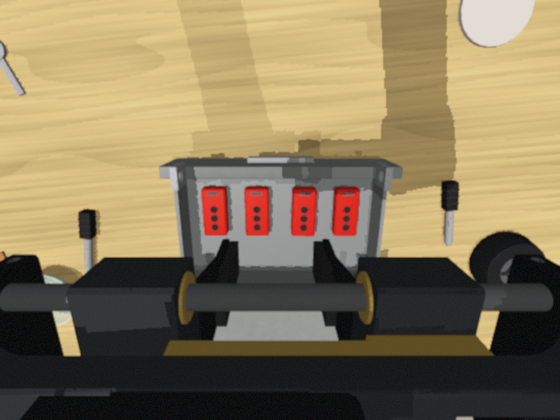

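View pics/t4.png

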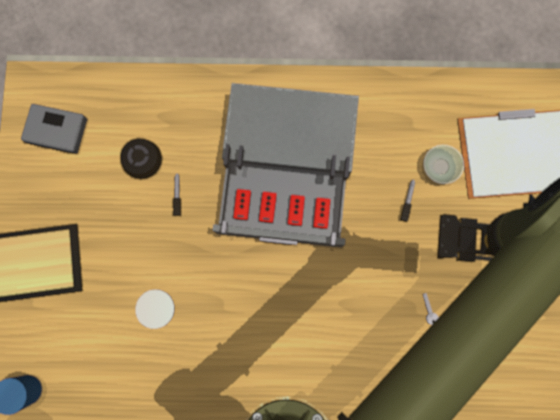

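```bash
python3 - <<'E'
from h import *
P=np.array([.484,.028]); q=down(YAW+np.pi)
arm.move_gripper(0.0)
s=P-0.045*CX
arm.move_pose([*s,0.15],q); arm.move_linear([*s,0.042],q)
e=P+0.175*CX
hit=arm.move_linear([*e,0.042],q,vel=0.06,f_stop=18)
p=arm.get_tool_pos(); print(hit,p,(p[:2]-P)@CX,arm.get_wrist_force())
arm.pause(0.3); print(arm.get_wrist_force())
p=p[:2]-0.05*CX
arm.move_linear([*p,0.042],q); arm.move_linear([*p,0.3],q,vel=.3)
snap("wrist","w5"); print(arm.get_time())
arm.move_pose([.45,.3,.3],down(YAW+np.pi)); snap("top","t5"); snap("scene","s5")
E
```

```text
True [0.62512751 0.01501245 0.04059831] 0.1417236334308455 [ 1.21007641  0.16918934 -0.21865605]
[ 0.11174049 -0.72523908 -0.37497894]
44.5417
```

View pics/w5.png

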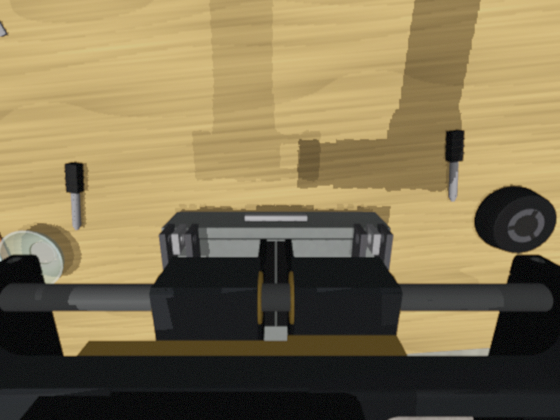

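View pics/t5.png

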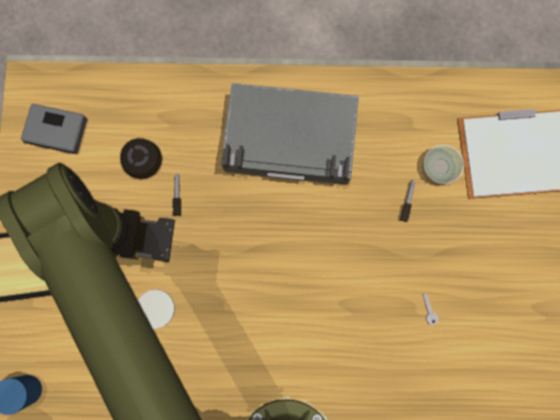

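View pics/s5.png

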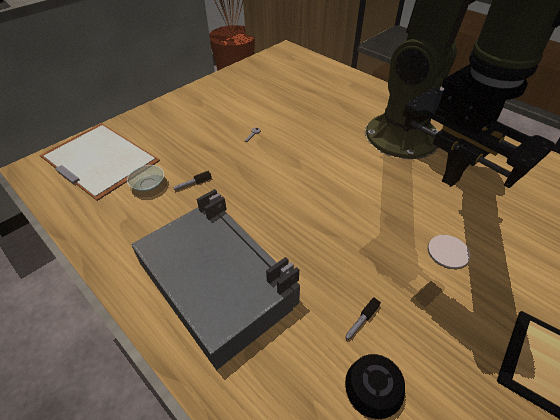

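```bash
python3 - <<'E'
from h import *
O=np.array([.651,.0127]); q=down(YAW+np.pi)
for s,n in ((1,"L"),(-1,"R")):
    t=O+s*0.125*CY+0.03*CX
    arm.move_pose([*t,0.19],q); arm.pause(0.2)
    c,im=snap("wrist","fork"+n); import pickle; pickle.dump(c,open(f"pics/fork{n}.pkl","wb"))
    a=w2px(c,[*(O+s*.125*CY),.113]); print(a,arm.get_tool_pos())
    u,v=map(int,a)
    cv2.imwrite(f"pics/fork{n}z.png",cv2.resize(im[max(0,v-60):v+60,u-80:u+80],(800,600),interpolation=cv2.INTER_CUBIC)); print(max(0,v-60),u-80)
print(arm.get_time())
E
```

```text
(np.float64(271.8556356238643), np.float64(176.64652056088153)) [0.69188758 0.13637386 0.19097765]
116 191
(np.float64(271.36371253258693), np.float64(175.98503638894113)) [ 0.67021607 -0.11245439  0.18973317]
115 191
48.4917
```

View pics/forkLz.png

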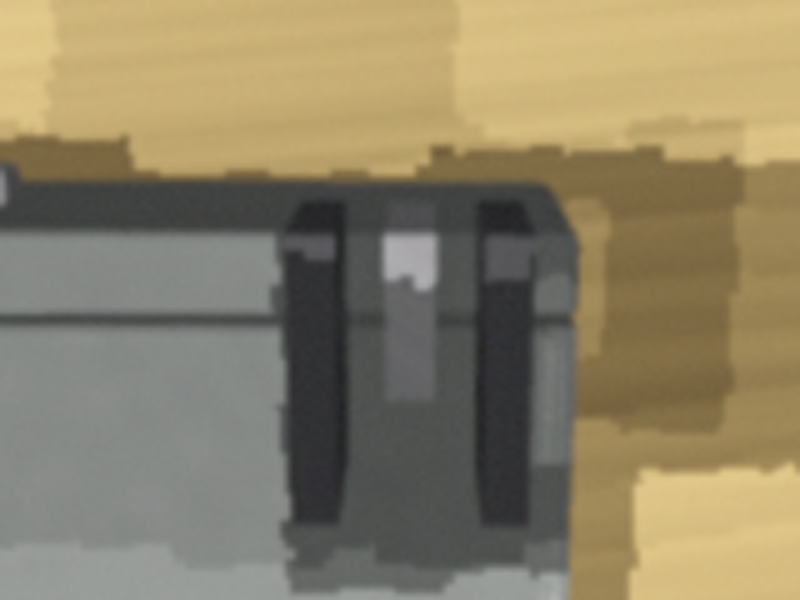

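View pics/forkRz.png

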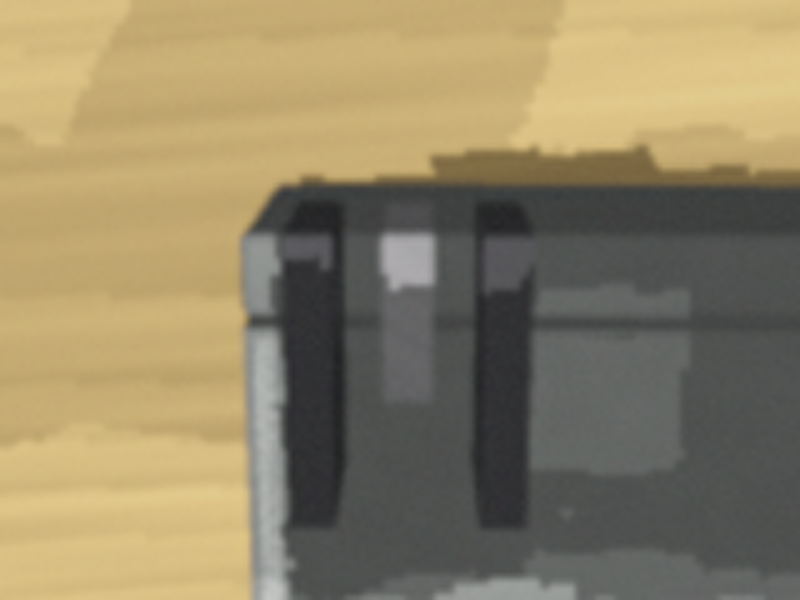

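View pics/forkL.png

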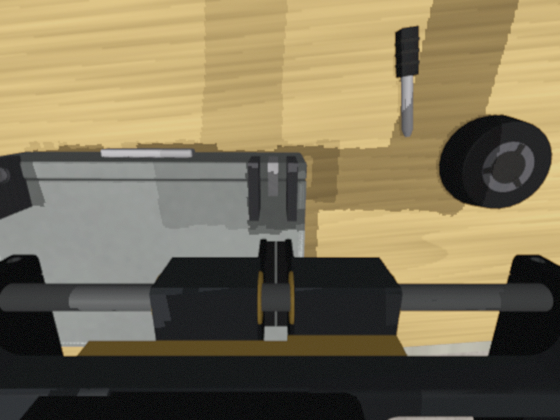

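```bash
python3 - <<'E'
from h import *
import pickle
for n,v0,u0,pp in (("L",116,191,[(345,237),(476,237),(345,524),(476,524),(285,237),(535,237),(384,232),(437,232),(387,402),(435,402)]),("R",115,191,[(343,237),(478,237),(340,525),(478,525),(285,237),(532,237),(380,234),(436,234),(384,403),(434,403)])):
    c=pickle.load(open(f"pics/fork{n}.pkl","rb"))
    P=np.array([px2w(c,u0+(a+.5)/5-.5,v0+(b+.5)/5-.5,.113)[:2] for a,b in pp])
    f=(P[0]+P[1])/2; r=(P[2]+P[3])/2
    print(n,"front",f,"rear",r,"len",np.linalg.norm(r-f),"axis",f+(r-f)*14/50, "gap",np.linalg.norm(P[0]-P[1]),"outer",np.linalg.norm(P[4]-P[5]),"dir",np.arctan2(*(r-f)[::-1]))
    print("  tongue ctr",P[6:].mean(0),"len",np.linalg.norm((P[6]+P[7]-P[8]-P[9])/2))
E
```

```text
L front [0.65126253 0.1388733 ] rear [0.69978438 0.13448153] len 0.0487201954392673 axis [0.66484865 0.1376436 ] gap 0.02087400447574063 outer 0.03983580705241046 dir -0.0902652087700621
  tongue ctr [0.66446956 0.13771802] len 0.028115046566267062
R front [ 0.62863741 -0.10972047] rear [ 0.67692131 -0.11429637] len 0.048500250912176 axis [ 0.6421569  -0.11100172] gap 0.021367581544834924 outer 0.03909460051817632 dir -0.09448840962602595
  tongue ctr [ 0.64195018 -0.11123485] len 0.027740970552760452
```

```bash
cat >> h.py <<'E'
YAW=-0.0906
CX=np.array([np.cos(YAW),np.sin(YAW)]);CY=np.array([-np.sin(YAW),np.cos(YAW)])
FL=np.array([.6647,.1377]);FR=np.array([.6421,-.1111])
E
python3 - <<'E'
from h import *
import pickle
c=arm.calibration("top")
L=px2w(c,176.6,197.6,.009)[:2]; Rr=px2w(c,408,203,.009)[:2]; print(L,Rr)
q=down(np.pi)
arm.move_gripper(0.6)
for p,n in ((Rr,"R"),(L,"L")):
    arm.move_pose([p[0]+.08,p[1],.2],q)
    arm.move_linear([p[0]+.08,p[1],.12],q); arm.pause(.2)
    c,im=snap("wrist","pin"+n); pickle.dump(c,open(f"pics/pin{n}.pkl","wb"))
    a=w2px(c,[*p,.009]); print(a); u,v=map(int,a)
    v0=max(0,v-75);u0=u-100
    cv2.imwrite(f"pics/pin{n}z.png",cv2.resize(im[v0:v0+150,u0:u0+200],(800,600),interpolation=cv2.INTER_CUBIC)); print(u0,v0)
    arm.move_linear([p[0]+.08,p[1],.2],q)
print(arm.get_time())
E
```

```text
[0.59108625 0.28353867] [ 0.58745321 -0.29160441]
(np.float64(275.2988213149446), np.float64(110.16501032888162))
175 35
(np.float64(274.4820629048085), np.float64(109.9283865962698))
174 34
55.6167
```

View pics/pinLz.png

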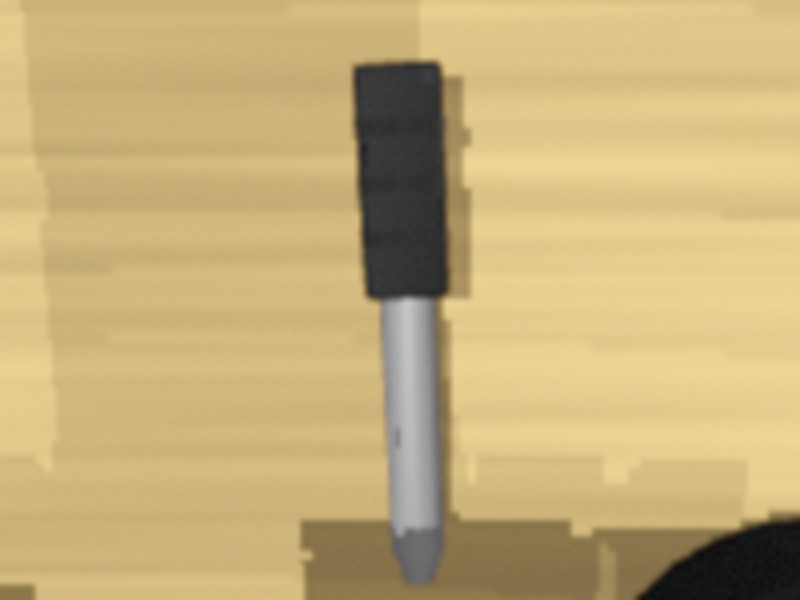

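View pics/pinRz.png

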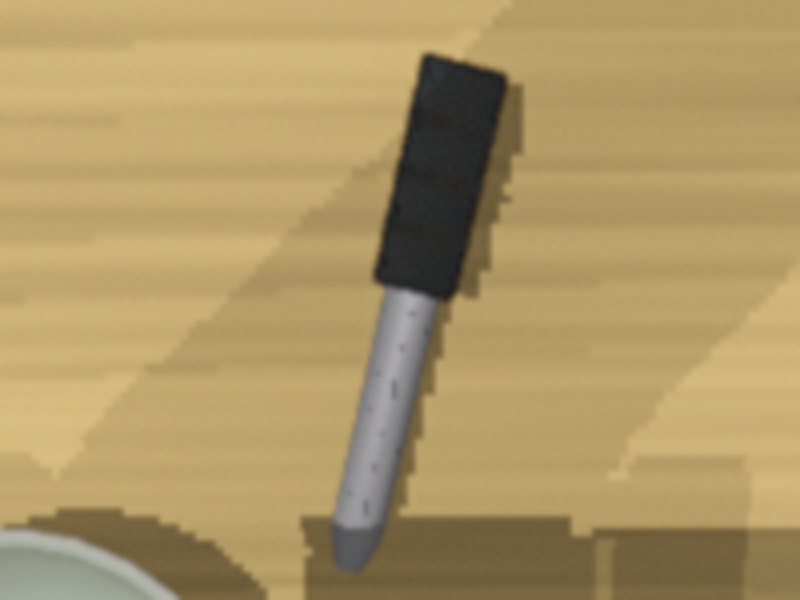

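```bash
python3 - <<'E'
from h import *
import pickle
G={}
for n,u0,v0,a,b,t in (("L",174,34,(397,66),(407,297),(420,583)),("R",175,35,(464,68),(418,288),(350,571))):
    c=pickle.load(open(f"pics/pin{n}.pkl","rb"))
    f=lambda p,z:px2w(c,u0+(p[0]+.5)/4-.5,v0+(p[1]+.5)/4-.5,z)[:2]
    A,B,T=f(a,.018),f(b,.018),f(t,.009)
    d=(B-A);ang=np.arctan2(d[1],d[0]);ang2=np.arctan2(*(T-A)[::-1])
    print(n,A,B,T,"grip",np.linalg.norm(d),"shaft",np.linalg.norm(T-B),ang,ang2)
    gr=(A+B)/2; print(" grasp",gr)
    G[n]=(gr,ang2)
pickle.dump(G,open("G.pkl","wb"))
print(arm.get_joint_pos())
for n,s,F in (("L",1,FL),("R",-1,FR)):
    gr,an=G[n]
    for nm,pos,ph in [("pick",[*gr,.003],an),("pick+pi",[*gr,.003],an+np.pi),("out_tipcam",[*(F+s*CY*.104),.092],YAW-s*np.pi/2),("out_gripcam",[*(F+s*CY*.104),.092],YAW+s*np.pi/2),]:
        j=arm.inverse_kinematics(pos,down(ph)); print(n,nm,None if j is None else np.round(j,2))
    
E
```

```text
L [0.54580515 0.28233836] [0.58941185 0.28429426] [0.65244489 0.28728277] grip 0.04365054553238228 shaft 0.06310383947319534 0.044823165683674365 0.04633234155905362
 grasp [0.5676085  0.28331631]
R [ 0.54305483 -0.27942528] [ 0.58459068 -0.28841252] [ 0.64672295 -0.30379684] grip 0.042497029507588824 shaft 0.06400856539318765 -0.2130881864218931 -0.23089931658660723
 grasp [ 0.56382276 -0.2839189 ]
[-1.07028404  0.70846942  1.07099594  1.28300161 -0.61037437  1.48822398
  1.50619248]
L pick [-1.28  0.74  1.06  1.74 -0.72  1.11 -1.51]
L pick+pi [-1.25  0.71  1.01  1.73 -0.67  1.09  1.6 ]
L out_tipcam [-0.33  0.54 -0.07  1.41  0.04  1.19  2.65]
L out_gripcam [-1.11  0.89  1.23  1.45 -0.84  1.39  0.05]
R pick [-0.36  0.74  1.06  1.74 -0.72  1.11 -0.86]
R pick+pi [-0.33  0.7   1.01  1.74 -0.67  1.08  2.25]
R out_tipcam [-0.46  0.69  1.08  1.58 -0.63  1.26  0.64]
R out_gripcam [-0.45  0.67  1.06  1.58 -0.61  1.25 -2.52]
```

```bash
python3 - <<'E'
from h import *
import pickle
G=pickle.load(open("G.pkl","rb"))
arm.goto_joints([-0.45,.321,-.07,1.45,.023,1.371,-.057]); print(arm.get_tool_pos(),arm.get_time())
gr,an=G["L"]; phi=YAW+np.pi/2
for nm,pos,ph in [("pickL",[*gr,.003],an),("pickL+pi",[*gr,.003],an+np.pi),("preL",[*(FL-CY*.104),.092],phi),("finL",[*(FL-CY*.042),.092],phi),
   ("pickR",[*G["R"][0],.003],G["R"][1]),("preR",[*(FR-CY*.104),.092],phi),("finR",[*(FR-CY*.042),.092],phi)]:
    j=arm.inverse_kinematics(pos,down(ph)); print(nm,None if j is None else np.round(j,2))
print(pick(gr,an,z=0.0015,zup=0.2,open_=0.6,force=50),arm.get_joint_pos().round(2))
j0=arm.get_joint_pos()
pre=FL-CY*.104
arm.move_pose([*pre,.2],down(phi)); print(arm.get_joint_pos().round(2),arm.get_width(),arm.get_time())
snap("wrist","h1")
E
```

```text
[0.5814603  0.29000414 0.22157306] 57.0083
pickL [-0.66  0.48  0.19  1.71 -0.11  0.96 -1.95]
pickL+pi [-0.33  0.49 -0.22  1.7   0.12  0.97  1.02]
preL [-0.19  0.42  0.12  1.59 -0.05  1.13 -0.14]
finL [-0.26  0.44  0.09  1.56 -0.04  1.14 -0.24]
pickR [ 0.06  0.5   0.45  1.73 -0.26  0.97 -1.19]
preR [ 0.09  0.45  0.26  1.56 -0.12  1.15  0.28]
finR [ 0.02  0.42  0.22  1.59 -0.1   1.14  0.18]
(False, 0.2037124134069758, 0.20094085132216233) [-0.66  0.3   0.19  1.53 -0.06  1.32 -1.99]
[-0.22  0.34  0.16  1.47 -0.05  1.33 -0.14] 0.20352256798939072 63.2833
```

View pics/h1.png

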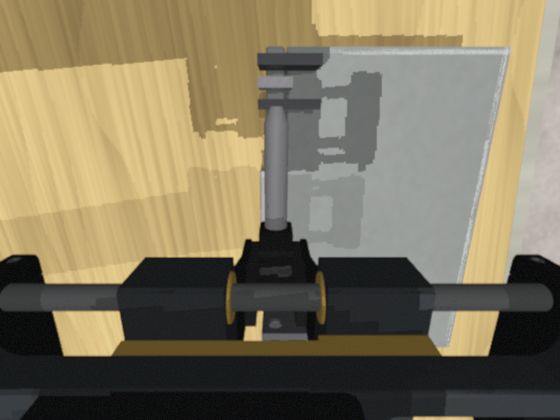

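```bash
python3 - <<'E'
from h import *
import pickle
phi=YAW+np.pi/2; q=down(phi); pre=FL-CY*.104
arm.move_linear([*pre,.0905],q,vel=.15); arm.pause(.3)
p=arm.get_tool_pos(); print(p,pre,R.from_quat(arm.get_ee_rot()).as_matrix().round(4))
c,im=snap("wrist","h2"); pickle.dump(c,open("pics/h2.pkl","wb"))
for s in (.0,.06,.062+.042-.02,.104): print(s,w2px(c,[*(p[:2]+s*CY),p[2]+.0065]))
cv2.imwrite("pics/h2z.png",cv2.resize(im[0:240,180:380],(667,800),interpolation=cv2.INTER_CUBIC)[:600])
print(arm.get_time())
E
```

```text
[0.65571766 0.03423219 0.09122975] [0.65529049 0.03412654] [[ 9.050e-02  9.959e-01  1.200e-03]
 [ 9.959e-01 -9.050e-02  2.000e-04]
 [ 3.000e-04  1.200e-03 -1.000e+00]]
0.0 (np.float64(274.5006253177849), np.float64(260.6791711848462))
0.06 (np.float64(274.34438054193885), np.float64(155.7058028680962))
0.084 (np.float64(274.2714876606115), np.float64(106.7325732811713))
0.104 (np.float64(274.20523318879407), np.float64(62.219372535398804))
64.5667
```

View pics/h2.png

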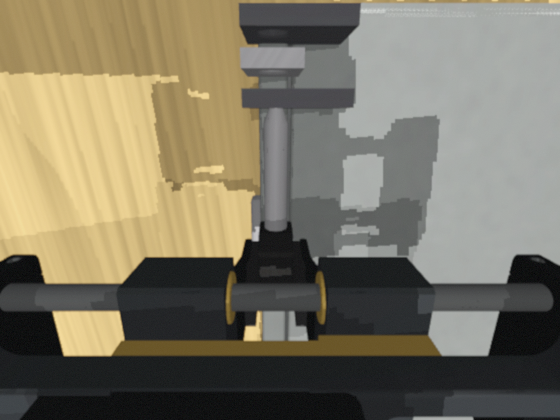

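View pics/h2z.png

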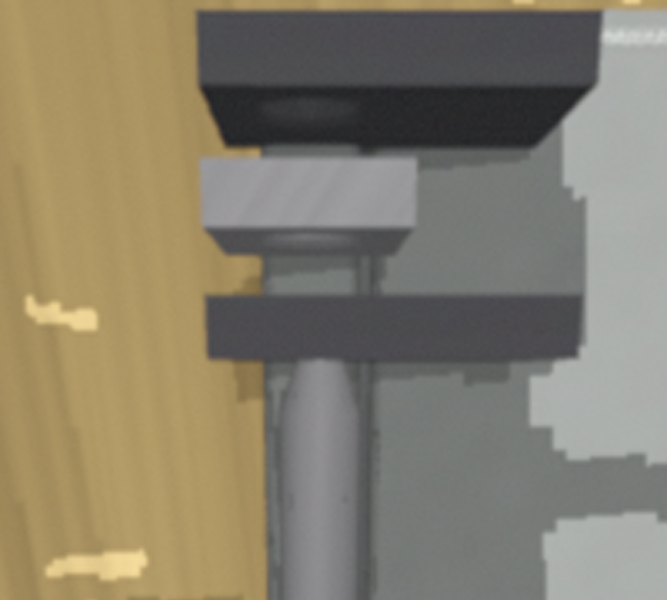

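```bash
python3 - <<'E'
from h import *
import pickle
phi=YAW+np.pi/2; q=down(phi); off=-0.0014*CX-0.0003*0
pre=FL-CY*.104+off
arm.move_linear([*pre,.0908],q,vel=.05); arm.pause(.2); print(arm.get_tool_pos())
e=FL-CY*.036+off
f0=arm.get_wrist_force()
hit=arm.move_linear([*e,.0908],q,vel=.04,f_stop=15)
p=arm.get_tool_pos(); print(hit,p,"travel along CY rel fork",(p[:2]-FL)@CY,(p[:2]-FL)@CX,arm.get_wrist_force()-f0,arm.get_wrist_torque(),arm.get_width())
c,im=snap("wrist","h3"); print(arm.get_time())
E
```

```text
[0.65395587 0.03425639 0.09084857]
False [0.65925698 0.09534831 0.09054793] travel along CY rel fork -0.04267045056214713 -0.0015888853769286664 [ -1.65396471 -13.18504464  -5.34185299] [-3.41756464  0.43027352  0.01026236] 0.20487824137321917
66.9167
```

View pics/h3.png

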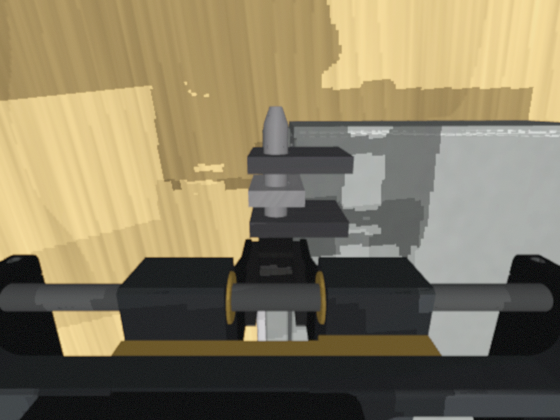

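```bash
python3 - <<'E'
from h import *
c=arm.calibration("wrist")
for u,v,z in ((275,106,.098),(275,148,.113),(275,158,.113),(275,213,.113),(275,240,.107)):
    print((px2w(c,u,v,z)[:2]-FL)@CY)
arm.pause(.3);print(arm.get_wrist_force(),arm.get_tool_pos())
im=cv2.imread("pics/h3.png"); cv2.imwrite("pics/h3z.png",cv2.resize(im[90:260,200:370],(600,600),interpolation=cv2.INTER_CUBIC))
E
```

```text
0.04168350440549546
0.023375141770184585
0.01879815684027858
-0.008106460088707418
-0.02521563208128651
[ -2.39103256 -14.37526365  -5.57132477] [0.65924557 0.09530309 0.09050791]
```

View pics/h3z.png

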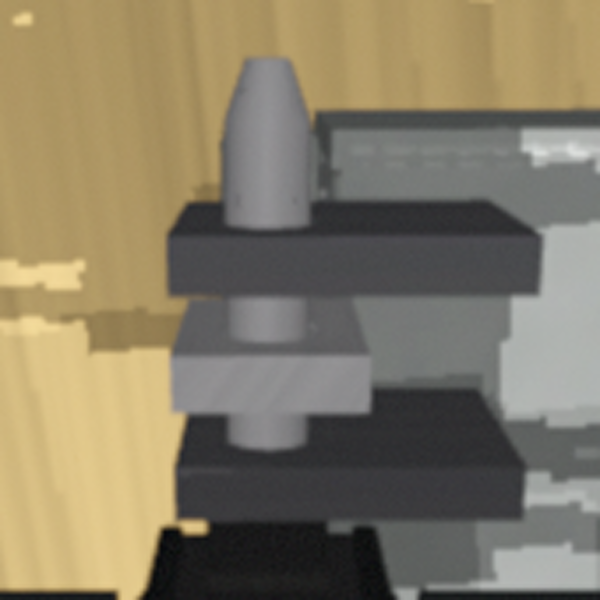

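```bash
python3 - <<'E'
from h import *
phi=YAW+np.pi/2; q=down(phi)
p=arm.get_tool_pos(); 
arm.move_linear([p[0],p[1]+.001,p[2]+.0005],q,vel=.02)
arm.move_gripper(0.45); p=arm.get_tool_pos(); print(p)
arm.move_linear([p[0],p[1],.22],q,vel=.2)
arm.pause(.2); c,im=snap("wrist","h4"); print(arm.get_time())
for z in (.098,):
  pass
cv2.imwrite("pics/h4z.png",cv2.resize(im[0:260,180:380],(460,600),interpolation=cv2.INTER_CUBIC))
t=arm.get_image("top"); cv2.imwrite("pics/t6.png",t)
E
```

```text
[0.65925695 0.09643264 0.09107505]
69.3917
```

View pics/h4.png

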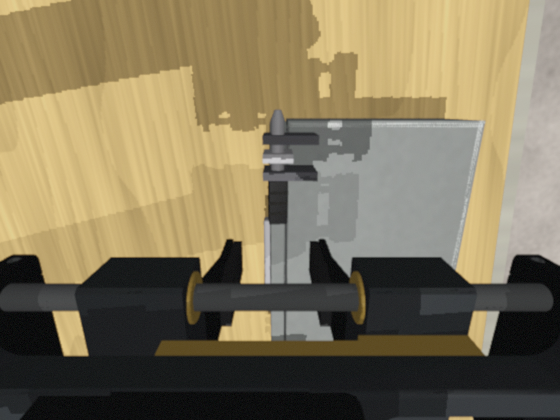

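View pics/t6.png

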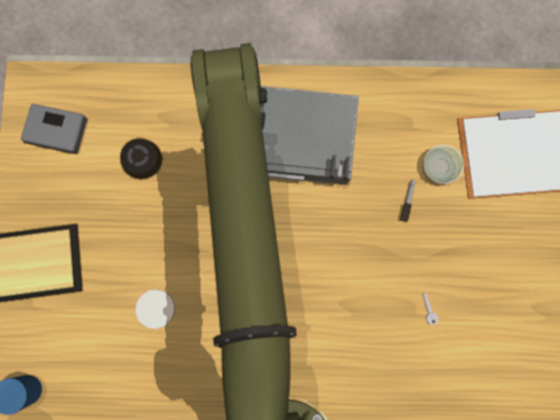

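```bash
python3 - <<'E'
from h import *
import pickle
G=pickle.load(open("G.pkl","rb")); gr,an=G["R"]
phi=YAW+np.pi/2; q=down(phi); pre=FR-CY*.106-.0014*CX
print(pick(gr,an,z=0.0015,zup=0.2,open_=0.6,force=50))
arm.move_pose([*pre,.2],q); arm.move_linear([*pre,.0908],q,vel=.15); arm.pause(.3)
p=arm.get_tool_pos(); print(p,arm.get_width(),arm.get_time())
c,im=snap("wrist","r2")
cv2.imwrite("pics/r2z.png",cv2.resize(im[0:240,180:380],(667,800),interpolation=cv2.INTER_CUBIC)[:600])
E
```

```text
(False, 0.20189277720420923, 0.20406659433070581)
[ 0.63158826 -0.21669793  0.09166102] 0.201635189523219 76.8083
```

View pics/r2.png

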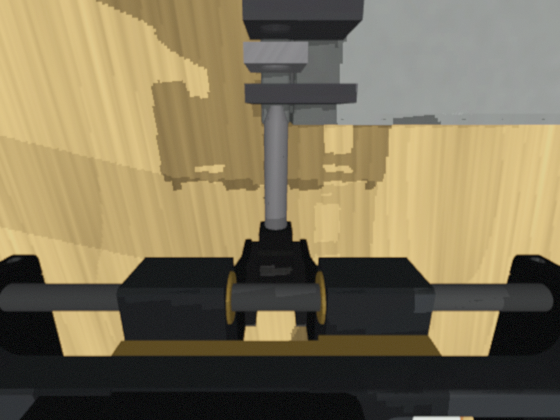

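View pics/r2z.png

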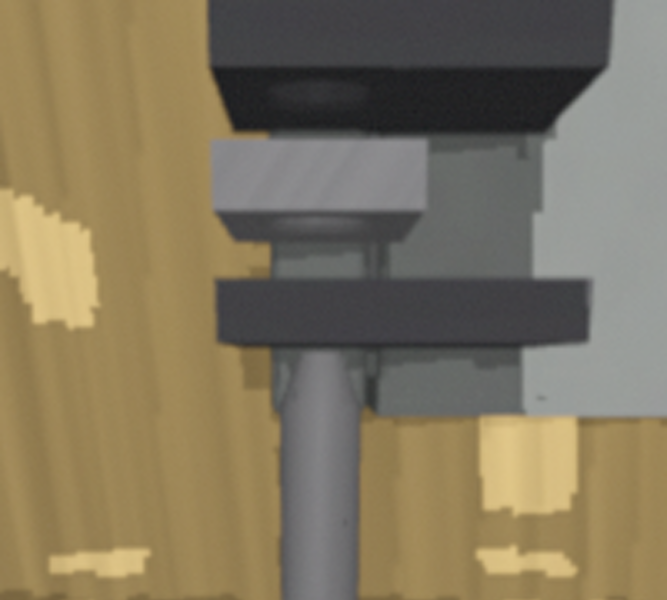

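```bash
python3 - <<'E'
from h import *
phi=YAW+np.pi/2; q=down(phi); off=-.0014*CX
e=FR-CY*.036+off
hit=arm.move_linear([*e,.0905],q,vel=.04,f_stop=15)
p=arm.get_tool_pos(); print(hit,p,(p[:2]-FR)@CY,arm.get_wrist_force(),arm.get_width())
c,im=snap("wrist","r3"); 
cv2.imwrite("pics/r3z.png",cv2.resize(im[60:260,190:390],(600,600),interpolation=cv2.INTER_CUBIC)); print(arm.get_time())
E
```

```text
False [ 0.63677967 -0.15388255  0.09074769] -0.04308844452184211 [  0.42706328 -10.27760446  -2.32678312] 0.1998635789367467
78.8083
```

View pics/r3z.png

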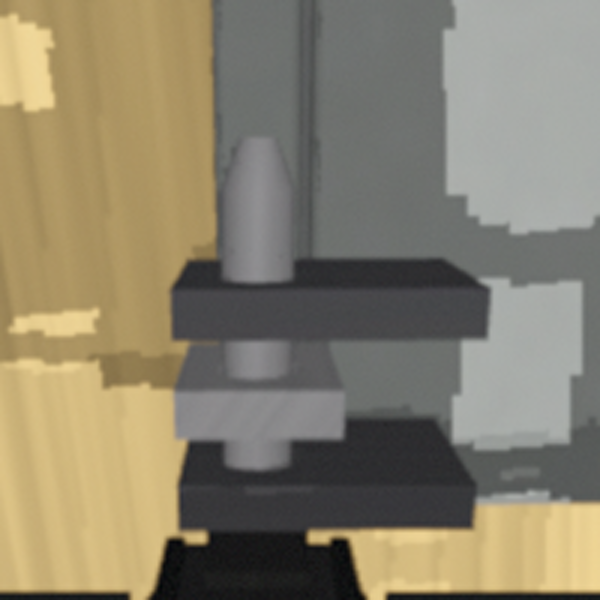

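The right pin is through and its grip is against the plate, with the tip at about (276,106) in the full image. I'll release it, retreat and check both pins.

```bash
python3 - <<'E'
from h import *
phi=YAW+np.pi/2; q=down(phi)
c=arm.calibration("wrist"); print("tipR",(px2w(c,276,106,.098)[:2]-FR)@CY)
p=arm.get_tool_pos(); 
arm.move_linear([p[0],p[1]+.001,p[2]+.0005],q,vel=.02)
arm.move_gripper(0.45); p=arm.get_tool_pos()
arm.move_linear([p[0],p[1],.22],q,vel=.2)
q2=down(YAW+np.pi)
for F,n in ((FR,"R"),(FL,"L")):
    t=F+.03*CX
    arm.move_pose([*t,.25],q2); arm.pause(.2); snap("wrist","fin"+n)
    c=arm.calibration("wrist")
    for s in (-65,-20,20,42): 
        for sg in (1,): print(n,s,np.round(w2px(c,[*(F+CY*s/1000),.098]),1))
arm.move_pose([.45,-.35,.35],q2); snap("top","t7"); snap("scene","s7"); print(arm.get_time())
for n in "RL":
    im=cv2.imread(f"pics/fin{n}.png"); cv2.imwrite(f"pics/fin{n}z.png",cv2.resize(im[100:240,180:380],(800,560),interpolation=cv2.INTER_CUBIC))
im=cv2.imread("pics/t7.png"); cv2.imwrite("pics/t7z.png",cv2.resize(im[70:210,190:390],(800,560),interpolation=cv2.INTER_CUBIC))
E
```

```text
tipR 0.04128676660794114
R -65 [212.2 161.5]
R -20 [255.5 161.5]
R 20 [294.  161.4]
R 42 [315.2 161.4]
L -65 [214.3 160.9]
L -20 [257.6 160.7]
L 20 [296.1 160.6]
L 42 [317.3 160.5]
85.6333
```

View pics/finRz.png

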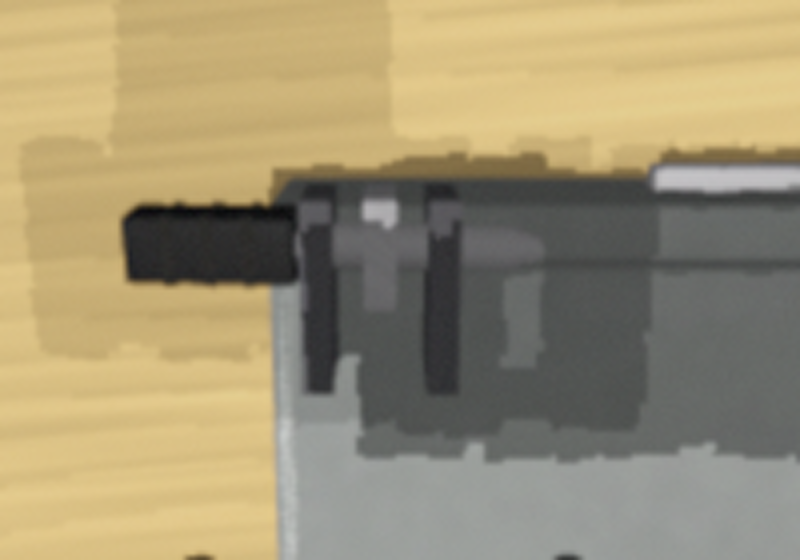

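View pics/finLz.png

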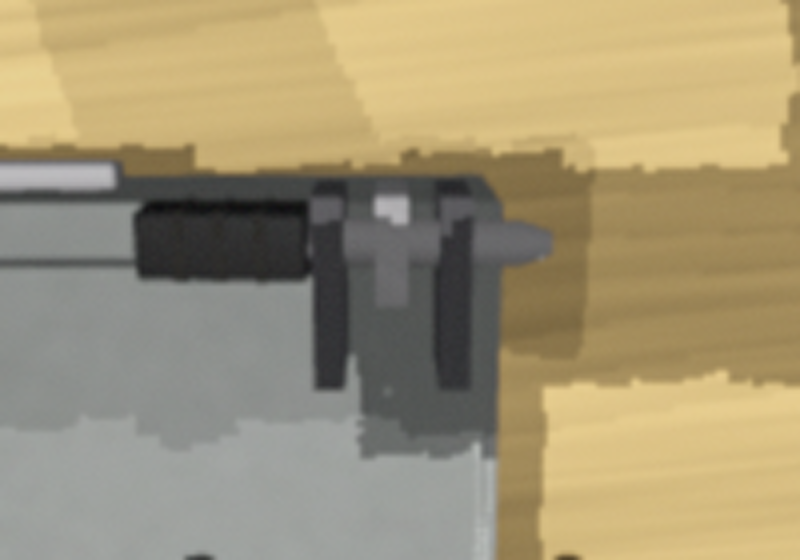

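View pics/t7.png

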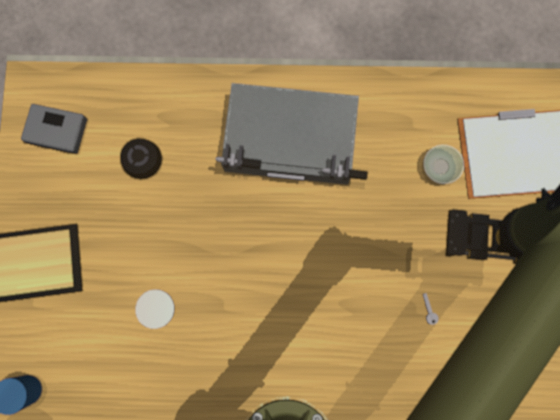

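View pics/s7.png

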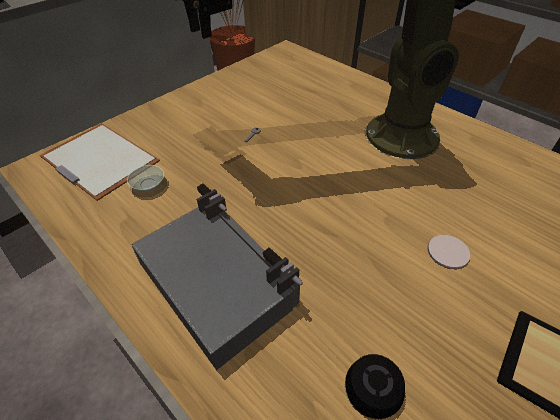

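```bash
python3 - <<'E'
from h import *
print(arm.get_wrist_force(),arm.get_time()); print(arm.hand_in())
E
```

```text
[-0.61035831  0.2779884   0.13656535] 85.6333
the job is handed in; nothing more can be done
None
```

The job is done and handed in at 85.6 s of the 210 s allowed; the hand-in gives no verdict.

- **Fobs:** all four red fobs were laid flat in the drawer and let go before I shut it. With the drawer closed they can no longer be seen.
- **Drawer:** I pushed it in until it met its end stop. The tongue centres measured within about 0.5 mm of the fork hole axes, so it is home.
- **Pins:** one pin goes through each fork, the left from the inner side and the right from the outer side. The final images show each grip against its fork plate, with the tips within about 1 mm of where they should be.
- **Bystanders:** the antenna, dish, coaster and valet key look unmoved in the first and last top pictures. I compared these by eye only.
- **Robot:** it is standing clear of everything, with about zero force at the wrist.

One measurement disagreed. In the wrist view the held left pin sat about 1.4 mm off the hole line, so I shifted both insertions by that amount and both then went in. No other check failed.

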